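# Tap the rack's lids shut in order

## Robot

A 6-joint arm with a two-finger parallel gripper is mounted at the origin on the work surface. World frame = base frame: x ahead of the robot, y to its left, z up, the work surface at z = 0. Lengths are in m, angles in rad, forces in N, time in s.
With the tool pointing down it reaches from about 0.35 to 0.975 m from the base axis. Payload 4.9 kg.
Tool frame: the origin (TCP) lies between the finger pads; the fingertips stand 22 mm ahead of it and the grasp point (between the pads) lies 3 mm ahead of it; z points along the fingers, y is the line along which they close (so a half turn about z gives the same grasp; the last joint's range is limited). The gripper opens to 85 mm and grips with 20 to 120 N. Pads are 22 mm wide; open, the fingers measure 114 mm over their backs; the gripper's body (76 mm by 85 mm) begins 54 mm behind the grasp point. The pads swing forward as they close: fully open they stand 13 mm farther back than shut.
Start: joints at [1.161, 0.053, 1.613, -0, 1.476, -0.119], TCP at [0.179, 0.599, 0.253] pointing down, gripper open.
Joint ranges: [-3.01, 3.01], [-1.01, 2.22], [0.06, 2.58], [-1.02, 4.17], [0.09, 2.62], [-3.14, 3.14]. Speed limits (rad/s): [2.57, 2.57, 3.14, 3.14, 3.14, 3.14].

## Interface

Orientations are given as a unit quaternion [w, x, y, z].
In Python, from plant import state, grab_frame, get_calibration, job_done, recognise, regions_of gives the robot as it stands.
- The arm moves only by the tool apply_moves, never from a script. Its argument "targets" is a list of rows, each an object with "translation": the shift along the tool's x, y, z normalised to -1 to 1, where 1 is 100 mm, a list of three; "twist": the turn about the tool's z normalised to -1 to 1, where 1 is 0.1 rad; "hand": the opening, from 0 (shut) to 1 (fully open). A call has 1 to 8 rows; each row shifts and turns the commanded pose from where the row before left it, along the tool's axes as they then stand; what a row does not reach is not made up. A row lasts 1/10 s, in which the tool goes at most 50 mm and 8.59 degrees, less where a joint would pass 70% of its speed; a pose out of reach is approached as far as the arm can. A call with a number of a shift or a turn outside -1 to 1 is refused whole. A call with a gripper value outside its range is refused whole. The fingers move at their own pace and stop on an object; the grip force is fixed at half the most. Time passes only in rows, so rows that do not move let the fingers close. It gives the time, the measured TCP pose, the force, the opening and the grip force at its end, in the units of the state.
- state(): the state, without advancing time (a new reading comes with each control period).
- grab_frame(name): name is "scene" or "top"; returns the picture (480x640x3 uint8, red, green, blue); there is no depth.
- get_calibration(name): a dict with "camera_matrix" (3x3 intrinsics, pixels), "pose" (4x4, takes a point from camera to world coordinates). Camera axes: x right, y up, looking along -z (the intrinsics and any distortion apply to the point x, -y, -z); pixel columns grow to the right and rows downward; lengths in m; the calibration is good to about 2 mm. A picture is of the moment at which its call begins. get_calibration takes no time and is no camera call.
- job_done(): hands the job in; it is judged then, once.
Trained networks look in the newest picture that a camera, given by its name, has taken for a name from the list of things; names that differ only in an ending like _2 or _b are one class to them, and where a whole thing is asked for, a point or a joint stands for the part that bears it (a point fixed in the world has none). Each returns a list of dicts, best first, with "score" (0 to 1); they miss things now and then, are a little off and sometimes report something else, mostly with a low value. They report only what shows in the picture. A call takes as long as a camera call. They do not tell look-alikes from the thing itself.
- recognise(camera, query): "point" ([x, y, z] in m, in world coordinates, good to about 4 mm: the middle of the surface that is visible of it).
- regions_of(camera, query): "pixels" (480x640 bool, what is visible of it).
The state is a dict: "time": time; "joint_pos": joint angles; "joint_vel": joint speeds; "joint_efforts": joint torques, N m; "tool_pos": TCP position; "tool_rot": TCP orientation; "contact_force": force on the tool from outside, world axes, zero at the start; "ft_torque": the same for the moment, N m; "gripper_width": opening from 0.0 (shut) to 1.0 (fully open); "grasp_force": force on a finger pad.
Only numpy, scipy, OpenCV 4.12 (cv2) and the standard library are available. Lean on these libraries where they do the work, as an engineer would, in place of code of your own. Each camera call takes 0.05 s, during which the arm holds its last target. There are 200 camera calls.

## Task

Close up the over-door rack before the half door is swung: with the fingertips, lightly press the coffee jar's lid down until it is seated, then the small ceramic pot's lid by its knob until it is seated, and last push the raised flap lid down shut over its pocket. Do it in that order and gently, without picking anything up, leave the cups and the spoon alone, and finish clear of everything.

Things in the scene. Friction and masses are not known exactly. Their poses are not given: they have to be found in the camera images.
- rack: White slotted rack fixed on the near face of a low half door. Origin at z = 0 under the middle of the pocket row; x level towards the door, y along the row, z up. Row 506 mm (y) by 118 mm (x). Pocket floors z = 30, rims 100, door top 102 mm. Pockets at y = -192, -78, 38 mm hold jar, pot, cups in any order; the one at y = 172 lies under the flap. Door posts at y = +-450 mm reach z = 194.
- jar: Closed amber glass coffee jar, 76 mm diameter, standing loose in a pocket; origin at the centre of its underside, z up. About 0.5 kg. Its black press-on lid is on top.
- jar_lid (a joint): How far the jar's lid is pressed down, m: 0 = standing 9 mm proud on its seal, 0.009 = fully home. A push of about 3 N moves it and it stays where it is left (its soft seal gives 1 mm per 3 N under the finger and springs back); from 0.006 on it counts as seated.
- jar_lid_top (a point): Centre of the flat top of the jar's lid (disc of 74 mm diameter, 15 mm thick); it moves with the lid, 140 mm above the jar's underside when proud and 131 mm when fully home.
- pot: Small white ceramic pot, 88 mm diameter, standing loose in a pocket; origin at the centre of its underside, z up. About 0.45 kg. Its lid has a round knob.
- pot_lid (a joint): How far the pot's lid is pressed down, m: 0 = standing 9 mm proud on its seal, 0.009 = fully home. A push of about 3 N moves it and it stays where it is left (its soft seal gives 1 mm per 3 N under the finger and springs back); from 0.006 on it counts as seated.
- pot_knob_top (a point): Centre of the flat top of the knob of the pot's lid (knob 32 mm diameter, 19 mm high); it moves with the lid, 111 mm above the pot's underside when proud and 102 mm when fully home.
- flap (a joint): Opening angle of the flap lid, rad: 0 = shut, lying level on its pocket; at the start it stands half open, 0.5 to 0.85. A stiff hinge (about 0.12 N m) keeps it where it is left; the thin panel flexes slightly. It shuts when its upper face is pushed down. Below 0.1 it counts as shut.
- flap_hinge (a point): Middle of the flap's hinge line, along the rack's y at the door side of the fourth pocket, 104 mm above the desk. Flap: white plastic panel 118 mm from hinge to free edge, 150 mm along the hinge, 6 mm thick; from the hinge it reaches towards the rack's -x and, when open, slopes upward. Shut, its upper face lies at z = 107 mm.
- flap_edge (a point): Middle of the flap's free edge, on its upper face; it moves with the flap.
- cups: Bystander: stack of two nested green plastic cups, 82 mm diameter, 112 mm high, standing loose in a pocket; origin at the centre of its underside. Leave alone.
- spoon: Bystander: aluminium spoon, 130 mm long, lying in the pocket under the flap. Leave alone.
Mind the look-alikes: they are no part of the job. What is shaped like the pot but pink or turquoise is not meant.

How it is judged:
On the way, in this order (a step that is already met when the one before it is completed fails the run):
1. the jar's lid is pressed down and seated (6 mm or more of its 9 mm) (value of joint jar_lid above 0.006 m), for 0.1 s.
2. the pot's lid is pressed down and seated (6 mm or more of its 9 mm) (value of joint pot_lid above 0.006 m), for 0.1 s.
3. the flap is pushed shut (within 0.1 rad) (value of joint flap below 0.1 rad), for 0.1 s.
At the end, for the whole second after the job is handed in: Both lids are seated (pressed 6 mm or more of 9 mm), the flap is shut within 0.1 rad, jar, pot and cups stand at rest and upright (within 0.12 rad) on their pocket floors (within 8 mm in height), and cups and spoon are within 30 mm of where they were (value of joint each of jar_lid, pot_lid above 0.006 m and value of joint flap below 0.1 rad and angle between each of jar, pot, cups's own z axis and vertical below 0.12 rad and height (world z) of jar between 0.022 and 0.038 m and linear speed of each of jar, pot, cups below 0.02 m/s and height (world z) of pot between 0.022 and 0.038 m and height (world z) of cups between 0.022 and 0.038 m and distance of each of cups, spoon from where it was at the start of the episode below 0.03 m); the robot touches nothing.
It fails at once if the pot's lid is seated before the jar's lid (value of joint pot_lid above 0.006 m and value of joint jar_lid below 0.006 m).
It fails at once if the flap is shut before both lids are seated (value of joint flap below 0.1 rad and value of joint any of jar_lid, pot_lid below 0.006 m).
It fails at once if the jar, pot or rack is pushed with more than 20 N (contact force between any of the fingers, the arm and jar above 20 N or contact force between any of the fingers, the arm and pot above 20 N or contact force between any of the fingers, the arm and rack above 20 N).
It fails at once if the jar or pot is lifted more than 12 mm or tipped more than 0.3 rad (height (world z) of any of jar, pot above 0.042 m or angle between any of jar, pot's own z axis and vertical above 0.3 rad).
It fails at once if the cups or the spoon is moved more than 30 mm, or the cups tipped (distance of any of cups, spoon from where it was at the start of the episode above 0.03 m or angle between cups's own z axis and vertical above 0.3 rad).
It also fails if it takes over 48 s, if anything falls off the work surface, if the arm or the gripper's body presses on something with over 40 N, if the wrist force passes 120 N, or if a joint passes its speed limit or range.

## Working session

There is one attempt and no reset: what is moved stays moved. The work goes in short steps, Python scripts to look and compute and a tool call to move; the robot and the scene stay as the last step left them, time stands still between calls to the robot, and variables do not carry over. Pictures are saved under pics/ and viewed, at most 10 in all, crops included, and the job is handed in when it is done.

Besides the shell and the picture viewer there is one more tool, called after ">>>" as name(argument=value, ...), one argument or row to a line, values as JSON. apply_moves: Moves the arm, as the interface text tells. Its arguments: {"type":"object","properties":{"targets":{"type":"array"}},"required":["targets"]}

```bash
mkdir -p pics; cat > h.py <<'E'
from plant import *
import numpy as np, cv2
def save(c,n):
    im=grab_frame(c); cv2.imwrite(f'pics/{n}.png',im[:,:,::-1]); return im
def ray(c,u,v):
    k=get_calibration(c);K=np.array(k["camera_matrix"]);T=np.array(k["pose"])
    d=np.linalg.inv(K)@[u,v,1]; return T[:3,3],T[:3,:3]@[d[0],-d[1],-d[2]]
def atz(c,u,v,z):
    o,d=ray(c,u,v); return o+d*(z-o[2])/d[2]
def proj(c,p):
    k=get_calibration(c);K=np.array(k["camera_matrix"]);T=np.array(k["pose"])
    q=T[:3,:3].T@(np.array(p)-T[:3,3]); w=K@[q[0],-q[1],-q[2]]; return w[:2]/w[2]
E
python3 - <<'E'
from h import *
save('scene','s0');save('top','t0')
for c in('scene','top'):
    for q in('rack','jar','jar_lid_top','pot','pot_knob_top','flap','flap_edge','cups','spoon'):
        try: print(c,q,[(np.round(r['point'],3).tolist(),round(r['score'],2)) for r in recognise(c,q)])
        except Exception as e: print(c,q,e)
s=state();print(s['time'],s['tool_pos'],s['tool_rot'],s['contact_force'])
for c in('scene','top'):print(get_calibration(c))
E
```

```text
scene rack [([0.666, 0.035, 0.022], 0.86)]
scene jar [([0.578, -0.155, 0.14], 0.58), ([0.574, 0.058, 0.118], 0.35)]
scene jar_lid_top [([0.566, -0.166, 0.164], 0.7)]
scene pot [([0.361, -0.154, 0.08], 0.84), ([0.346, 0.19, 0.093], 0.7), ([0.575, 0.06, 0.11], 0.6), ([0.374, -0.006, 0.067], 0.57)]
scene pot_knob_top [([0.566, 0.061, 0.115], 0.8), ([0.349, -0.151, 0.087], 0.77), ([0.341, 0.188, 0.094], 0.67), ([0.358, -0.014, 0.083], 0.59)]
scene flap [([0.566, 0.064, 0.114], 0.43)]
scene flap_edge [([0.582, 0.194, 0.146], 0.73)]
scene cups [([0.566, -0.053, 0.117], 0.9)]
scene spoon []
top rack [([0.615, 0.067, 0.096], 0.58)]
top jar [([0.541, -0.158, 0.167], 0.61)]
top jar_lid_top [([0.553, -0.165, 0.171], 0.89)]
top pot [([0.343, 0.187, 0.088], 0.75), ([0.335, -0.15, 0.09], 0.67), ([0.342, -0.013, 0.088], 0.61), ([0.548, 0.06, 0.117], 0.57)]
top pot_knob_top [([0.55, 0.059, 0.114], 0.95), ([0.349, 0.186, 0.087], 0.94), ([0.343, -0.009, 0.085], 0.71)]
top flap [([0.563, 0.191, 0.161], 0.86)]
top flap_edge [([0.564, 0.196, 0.162], 0.83)]
top cups [([0.564, -0.058, 0.095], 0.97)]
top sp
[... 329 characters left out ...]
 ,   1.        ]]), 'pose': array([[-0.1606718 , -0.50126819,  0.85024395,  1.22970534],
       [ 0.98677845, -0.1001541 ,  0.12742626,  0.13199403],
       [ 0.02128068,  0.85947621,  0.51073259,  0.59457082],
       [ 0.        ,  0.        ,  0.        ,  1.        ]])}
{'camera_matrix': array([[438.70089438,   0.        , 320.98825004],
       [  0.        , 438.70089438, 236.94626173],
       [  0.        ,   0.        ,   1.        ]]), 'pose': array([[ 0.02229514,  0.98640821, -0.16279365,  0.36602378],
       [-0.9995358 ,  0.02537463,  0.01686157,  0.03209249],
       [ 0.02076322,  0.16234215,  0.98651605,  0.81197495],
       [ 0.        ,  0.        ,  0.        ,  1.        ]])}
```

View pics/s0.png

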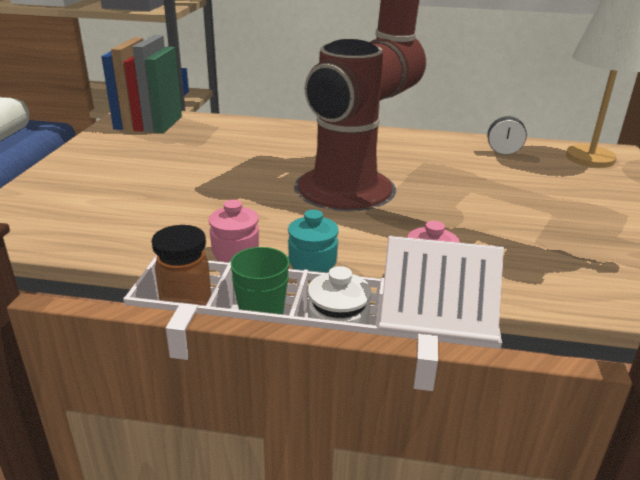

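View pics/t0.png

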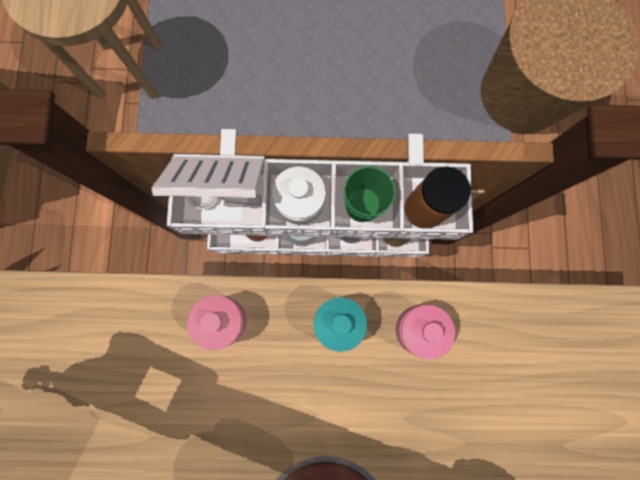

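Scene view: amber jar (180,260), cups (260,280), white pot with its knob at (340,277), raised flap (443,285). Pink and turquoise pots on the desk are the decoys. Top view: jar lid (445,190), knob (298,188), flap (210,175). The row runs almost along world y. Next I refine the positions.

```bash
python3 - <<'E'
from h import *
for c in('top','scene'):
    im=cv2.imread(f'pics/{c[0]}0.png')
    grab_frame(c)
    for q in('jar_lid_top','pot_knob_top','flap_edge'):
        for r in regions_of(c,q)[:2]:
            m=r['pixels'].astype(np.uint8); y,x=np.nonzero(m)
            cs,_=cv2.findContours(m,0,1); cv2.drawContours(im,cs,-1,(0,255,255),1)
            print(c,q,round(r['score'],2),x.min(),x.max(),y.min(),y.max(),round(x.mean(),1),round(y.mean(),1))
    # projected candidates
    th=np.linspace(0,6.28,40)
    for cx,cy,z,R in((.553,-.167,.170,.037),(.552,.060,.141,.016)):
        pts=np.array([proj(c,[cx+R*np.cos(t),cy+R*np.sin(t),z]) for t in th])
        cv2.polylines(im,[pts.round().astype(int)],True,(255,0,255),1)
    a=(slice(140,260),slice(150,490)) if c=='top' else (slice(210,350),slice(130,510))
    cv2.imwrite(f'pics/c{c}.png',cv2.resize(im[a],None,fx=2,fy=2,interpolation=2))
a,b=cv2.imread('pics/ctop.png'),cv2.imread('pics/cscene.png')
w=max(a.shape[1],b.shape[1]);p=lambda q:cv2.copyMakeBorder(q,0,0,0,w-q.shape[1],0)
cv2.imwrite('pics/c0.png',np.vstack([p(a),p(b)]))
E
```

```text
top jar_lid_top 0.94 421 469 166 213 445.1 189.1
top pot_knob_top 0.83 313 366 297 351 339.6 323.7
top pot_knob_top 0.72 272 324 166 217 298.0 191.7
top flap_edge 0.9 151 262 153 196 209.1 175.3
scene jar_lid_top 0.77 152 206 225 259 179.0 241.9
scene jar_lid_top 0.45 308 372 267 318 339.5 293.2
scene pot_knob_top 0.92 209 258 200 233 233.2 218.0
scene pot_knob_top 0.82 309 370 267 310 339.4 290.5
scene flap_edge 0.8 380 503 237 342 442.5 289.0
```

View pics/c0.png

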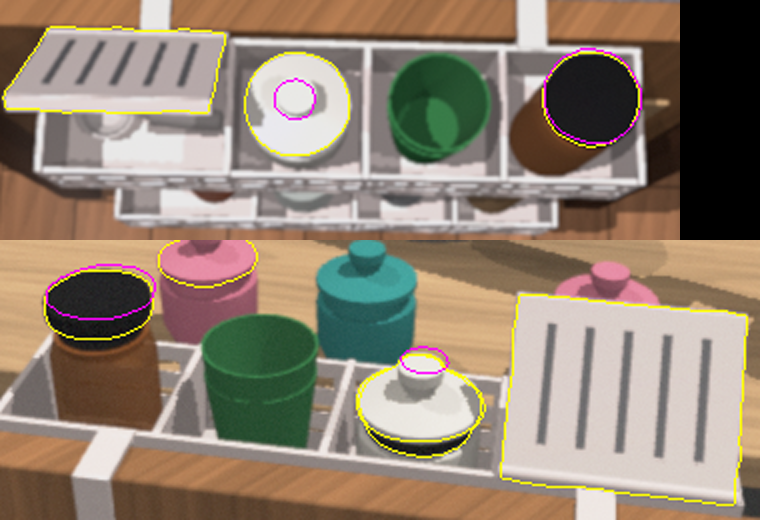

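>>> apply_moves(
  targets=[
    {"translation": [0,0,0],"twist": -1,"hand": 0},
    {"translation": [0,0,0],"twist": -1,"hand": 0},
    {"translation": [0,0,0],"twist": -0.91,"hand": 0},
    {"translation": [0,0,0],"twist": 0,"hand": 0},
  ],
)

```text
time: 1.8
tool_pos: [0.1792, 0.5987, 0.2533]
tool_rot: [0.0, 0.0, 1.0, 0.0]
contact_force: [0.2, 0.2, 0.1]
gripper_width: 0.331
grasp_force: 0.0
```

The magenta circles predicted at jar (0.555,-0.167,0.170) and knob (0.553,0.060,0.141) match both views to about 2 mm. Tool x is now world -x and tool y is world +y. I'm going above the jar with the fingers shut.

>>> apply_moves(
  targets=[
    {"translation": [-0.2,-0.42,0],"twist": 0,"hand": 0},
    {"translation": [-0.2,-0.42,0],"twist": 0,"hand": 0},
    {"translation": [-0.2,-0.42,0],"twist": 0,"hand": 0},
    {"translation": [-0.2,-0.42,0],"twist": 0,"hand": 0},
    {"translation": [-0.2,-0.42,0],"twist": 0,"hand": 0},
    {"translation": [-0.2,-0.42,0],"twist": 0,"hand": 0},
    {"translation": [-0.2,-0.42,0],"twist": 0,"hand": 0},
    {"translation": [-0.2,-0.42,0],"twist": 0,"hand": 0},
  ],
)

```text
time: 2.6
tool_pos: [0.3397, 0.2611, 0.2536]
tool_rot: [0.001, 0.001, 1.0, 0.0]
contact_force: [1.2, -0.2, 0.9]
gripper_width: -0.0
grasp_force: 0.0
```

>>> apply_moves(
  targets=[
    {"translation": [-0.21,-0.43,0],"twist": 0,"hand": 0},
    {"translation": [-0.21,-0.43,0],"twist": 0,"hand": 0},
    {"translation": [-0.21,-0.43,0],"twist": 0,"hand": 0},
    {"translation": [-0.21,-0.43,0],"twist": 0,"hand": 0},
    {"translation": [-0.21,-0.43,0],"twist": 0,"hand": 0},
    {"translation": [-0.21,-0.43,0],"twist": 0,"hand": 0},
    {"translation": [-0.21,-0.43,0],"twist": 0,"hand": 0},
    {"translation": [-0.21,-0.43,0],"twist": 0,"hand": 0},
  ],
)

```text
time: 3.4
tool_pos: [0.5079, -0.0833, 0.2536]
tool_rot: [0.0, 0.001, 1.0, -0.0]
contact_force: [-0.6, 0.6, -0.1]
gripper_width: 0.002
grasp_force: 0.0
```

>>> apply_moves(
  targets=[
    {"translation": [-0.24,-0.43,0],"twist": 0,"hand": 0},
    {"translation": [-0.24,-0.43,0],"twist": 0,"hand": 0},
    {"translation": [0,0,0],"twist": 0,"hand": 0},
    {"translation": [0,0,0.2],"twist": 0,"hand": 0},
    {"translation": [0,0,0.1],"twist": 0,"hand": 0},
    {"translation": [0,0,0],"twist": 0,"hand": 0},
  ],
)

```text
time: 4.0
tool_pos: [0.554, -0.1662, 0.2209]
tool_rot: [-0.002, 0.0, 1.0, 0.001]
contact_force: [0.4, 0.3, 0.2]
gripper_width: 0.001
grasp_force: 0.0
```

>>> apply_moves(
  targets=[
    {"translation": [0,0,0.1],"twist": 0,"hand": 0},
    {"translation": [0,0,0.08],"twist": 0,"hand": 0},
    {"translation": [0,0,0.04],"twist": 0,"hand": 0},
    {"translation": [0,0,0],"twist": 0,"hand": 0},
    {"translation": [0,0,0],"twist": 0,"hand": 0},
  ],
)

```text
time: 4.5
tool_pos: [0.5555, -0.1672, 0.2015]
tool_rot: [0.0, -0.0, 1.0, -0.0]
contact_force: [0.3, 0.2, 1.6]
gripper_width: -0.002
grasp_force: 0.0
```

```bash
python3 - <<'E'
from h import *
a=save('scene','s1')[150:350,110:310];b=save('top','t1')[120:270,370:520]
cv2.imwrite('pics/c1.png',np.hstack([cv2.resize(q,(400,400),interpolation=2) for q in(a,b)])[:,:,::-1])
s=state();print(s['time'],s['tool_pos'],s['contact_force'])
E
```

```text
4.6 [ 0.55562635 -0.1672736   0.20190106] [-0.37570262 -0.16030102  0.80923675]
```

View pics/c1.png

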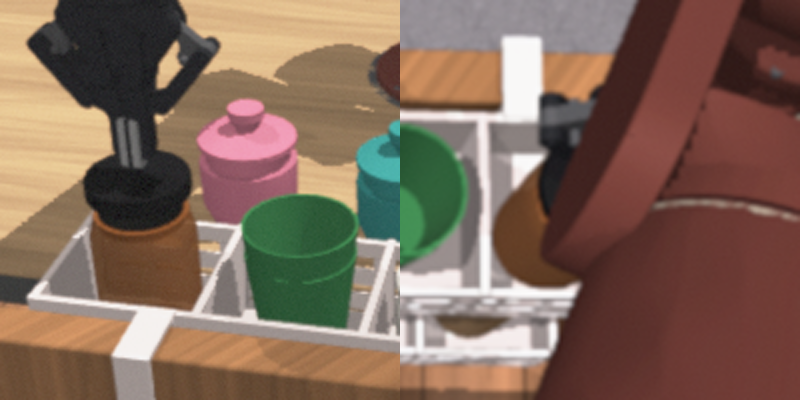

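The shut fingertips (130,160 in the crop) hover about 10 mm above the middle of the jar's lid. I'll press gently.

>>> apply_moves(
  targets=[
    {"translation": [0,0,0.05],"twist": 0,"hand": 0},
    {"translation": [0,0,0.02],"twist": 0,"hand": 0},
    {"translation": [0,0,0.02],"twist": 0,"hand": 0},
    {"translation": [0,0,0.02],"twist": 0,"hand": 0},
    {"translation": [0,0,0],"twist": 0,"hand": 0},
  ],
)

```text
time: 5.1
tool_pos: [0.5553, -0.1672, 0.1902]
tool_rot: [-0.0, -0.0, 1.0, 0.0]
contact_force: [-0.7, -0.3, 1.0]
gripper_width: -0.004
grasp_force: 0.3
```

>>> apply_moves(
  targets=[
    {"translation": [0,0,0.02],"twist": 0,"hand": 0},
    {"translation": [0,0,0.01],"twist": 0,"hand": 0},
    {"translation": [0,0,0],"twist": 0,"hand": 0},
  ],
)

```text
time: 5.4
tool_pos: [0.5554, -0.1672, 0.1875]
tool_rot: [0.0, -0.0, 1.0, -0.0]
contact_force: [-0.5, 0.8, 1.9]
gripper_width: -0.002
grasp_force: 1.1
```

>>> apply_moves(
  targets=[
    {"translation": [0,0,0.01],"twist": 0,"hand": 0},
    {"translation": [0,0,0.01],"twist": 0,"hand": 0},
    {"translation": [0,0,0],"twist": 0,"hand": 0},
  ],
)

```text
time: 5.7
tool_pos: [0.5554, -0.1672, 0.1852]
tool_rot: [0.0, -0.0, 1.0, -0.0]
contact_force: [0.3, -0.3, 1.9]
gripper_width: 0.0
grasp_force: 1.2
```

>>> apply_moves(
  targets=[
    {"translation": [0,0,0.01],"twist": 0,"hand": 0},
    {"translation": [0,0,0.01],"twist": 0,"hand": 0},
    {"translation": [0,0,0],"twist": 0,"hand": 0},
  ],
)

```text
time: 6.0
tool_pos: [0.5554, -0.1672, 0.1831]
tool_rot: [0.0, -0.0, 1.0, -0.0]
contact_force: [-1.4, -0.5, 1.8]
gripper_width: -0.001
grasp_force: 1.1
```

>>> apply_moves(
  targets=[
    {"translation": [0,0,0.01],"twist": 0,"hand": 0},
    {"translation": [0,0,0.01],"twist": 0,"hand": 0},
    {"translation": [0,0,0],"twist": 0,"hand": 0},
  ],
)

```text
time: 6.3
tool_pos: [0.5555, -0.1672, 0.1816]
tool_rot: [0.0, -0.0, 1.0, -0.0]
contact_force: [-0.7, 0.4, 3.6]
gripper_width: 0.002
grasp_force: 2.0
```

>>> apply_moves(
  targets=[
    {"translation": [0,0,0.01],"twist": 0,"hand": 0},
    {"translation": [0,0,0],"twist": 0,"hand": 0},
  ],
)

```text
time: 6.5
tool_pos: [0.5555, -0.1673, 0.1809]
tool_rot: [0.0, -0.0, 1.0, -0.0]
contact_force: [-1.0, -0.2, 6.6]
gripper_width: -0.001
grasp_force: 3.0
```

>>> apply_moves(
  targets=[
    {"translation": [0,0,0.01],"twist": 0,"hand": 0},
    {"translation": [0,0,0],"twist": 0,"hand": 0},
  ],
)

```text
time: 6.7
tool_pos: [0.5556, -0.1673, 0.1804]
tool_rot: [0.0, -0.0, 1.0, -0.0]
contact_force: [-2.2, 1.5, 7.9]
gripper_width: 0.005
grasp_force: 3.8
```

The force climbs at about 3 N per mm with 9–10 mm of travel, so the jar lid is home. Up and over to the pot.

>>> apply_moves(
  targets=[
    {"translation": [0,0,-0.1],"twist": 0,"hand": 0},
    {"translation": [0,0,-0.3],"twist": 0,"hand": 0},
    {"translation": [0,0,-0.3],"twist": 0,"hand": 0},
    {"translation": [0,0.45,0],"twist": 0,"hand": 0},
    {"translation": [0,0.45,0],"twist": 0,"hand": 0},
    {"translation": [0,0.45,0],"twist": 0,"hand": 0},
    {"translation": [0.03,0.45,0],"twist": 0,"hand": 0},
    {"translation": [0,0.47,0],"twist": 0,"hand": 0},
  ],
)

```text
time: 7.5
tool_pos: [0.5516, 0.0614, 0.2488]
tool_rot: [-0.0, 0.0, 1.0, -0.0]
contact_force: [0.7, -0.5, 0.7]
gripper_width: 0.001
grasp_force: 0.0
```

>>> apply_moves(
  targets=[
    {"translation": [0,0,0],"twist": 0,"hand": 0},
    {"translation": [0,0,0.3],"twist": 0,"hand": 0},
    {"translation": [0,0,0.3],"twist": 0,"hand": 0},
    {"translation": [0,0,0.13],"twist": 0,"hand": 0},
    {"translation": [0,0,0],"twist": 0,"hand": 0},
    {"translation": [0,0,0],"twist": 0,"hand": 0},
  ],
)

```text
time: 8.1
tool_pos: [0.5527, 0.0594, 0.177]
tool_rot: [0.0, 0.0, 1.0, -0.0]
contact_force: [0.5, 0.8, 0.4]
gripper_width: 0.002
grasp_force: 0.0
```

```bash
python3 - <<'E'
from h import *
im=save('scene','s2')[150:360,110:400]
cv2.imwrite('pics/c2.png',cv2.resize(im,(760,550),interpolation=2)[:,:,::-1])
s=state();print(s['time'],s['tool_pos'],s['contact_force'])
E
```

```text
8.15 [0.55326697 0.05941362 0.17793435] [0.20754418 0.40279537 1.22492554]
```

View pics/c2.png

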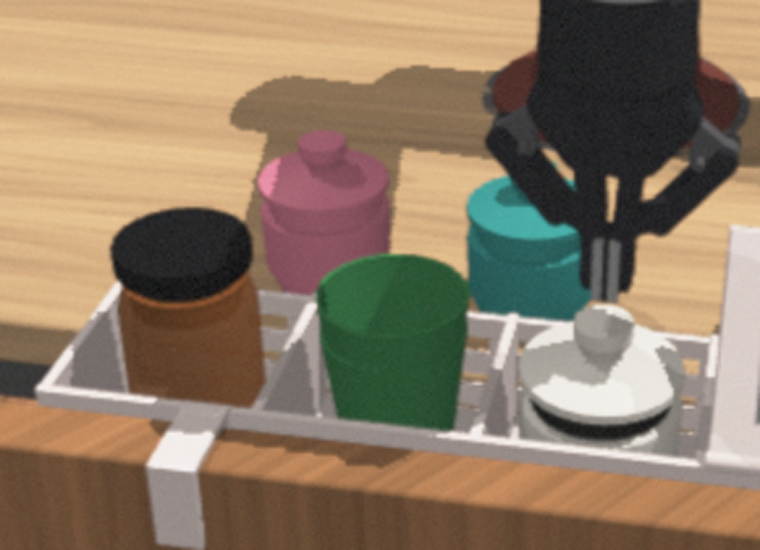

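The jar lid is down and the jar stands upright. The fingertips (605,295 in the crop) are about 15 mm above the knob (605,322) and aligned with it. I'll press.

>>> apply_moves(
  targets=[
    {"translation": [0,0,0.06],"twist": 0,"hand": 0},
    {"translation": [0,0,0.05],"twist": 0,"hand": 0},
    {"translation": [0,0,0.02],"twist": 0,"hand": 0},
    {"translation": [0,0,0.02],"twist": 0,"hand": 0},
    {"translation": [0,0,0],"twist": 0,"hand": 0},
  ],
)

```text
time: 8.65
tool_pos: [0.5523, 0.0598, 0.1614]
tool_rot: [-0.0, -0.0, 1.0, -0.0]
contact_force: [-0.7, 0.0, 0.9]
gripper_width: -0.001
grasp_force: 0.8
```

>>> apply_moves(
  targets=[
    {"translation": [0,0,0.02],"twist": 0,"hand": 0},
    {"translation": [0,0,0.02],"twist": 0,"hand": 0},
    {"translation": [0,0,0],"twist": 0,"hand": 0},
  ],
)

```text
time: 8.95
tool_pos: [0.5523, 0.0598, 0.1572]
tool_rot: [0.0, -0.0, 1.0, -0.0]
contact_force: [-0.4, -0.4, 2.0]
gripper_width: -0.0
grasp_force: 1.0
```

>>> apply_moves(
  targets=[
    {"translation": [0,0,0.01],"twist": 0,"hand": 0},
    {"translation": [0,0,0.01],"twist": 0,"hand": 0},
    {"translation": [0,0,0],"twist": 0,"hand": 0},
  ],
)

```text
time: 9.25
tool_pos: [0.5523, 0.0598, 0.1552]
tool_rot: [-0.0, -0.0, 1.0, 0.0]
contact_force: [-0.7, -0.1, 2.3]
gripper_width: 0.002
grasp_force: 1.0
```

>>> apply_moves(
  targets=[
    {"translation": [0,0,0.01],"twist": 0,"hand": 0},
    {"translation": [0,0,0],"twist": 0,"hand": 0},
  ],
)

```text
time: 9.45
tool_pos: [0.5523, 0.0598, 0.1542]
tool_rot: [0.0, -0.0, 1.0, -0.0]
contact_force: [-1.7, -0.2, 2.3]
gripper_width: 0.001
grasp_force: 1.1
```

>>> apply_moves(
  targets=[
    {"translation": [0,0,0.01],"twist": 0,"hand": 0},
    {"translation": [0,0,0.01],"twist": 0,"hand": 0},
    {"translation": [0,0,0],"twist": 0,"hand": 0},
  ],
)

```text
time: 9.75
tool_pos: [0.5524, 0.0598, 0.1525]
tool_rot: [0.0, -0.0, 1.0, -0.0]
contact_force: [-1.1, -0.2, 4.7]
gripper_width: -0.001
grasp_force: 2.0
```

>>> apply_moves(
  targets=[
    {"translation": [0,0,0.01],"twist": 0,"hand": 0},
    {"translation": [0,0,0],"twist": 0,"hand": 0},
  ],
)

```text
time: 9.95
tool_pos: [0.5525, 0.0598, 0.1519]
tool_rot: [0.0, -0.0, 1.0, -0.0]
contact_force: [-2.0, -1.1, 6.3]
gripper_width: -0.003
grasp_force: 3.0
```

The pot lid is home. Lift off, and triangulate the flap's edge and hinge from the earlier views (no new camera calls).

>>> apply_moves(
  targets=[
    {"translation": [0,0,-0.1],"twist": 0,"hand": 0},
    {"translation": [0,0,-0.35],"twist": 0,"hand": 0},
    {"translation": [0,0,-0.4],"twist": 0,"hand": 0},
    {"translation": [0,0,-0.35],"twist": 0,"hand": 0},
    {"translation": [0,0,0],"twist": 0,"hand": 0},
  ],
)

```text
time: 10.45
tool_pos: [0.5551, 0.0598, 0.2784]
tool_rot: [0.006, -0.0, 1.0, -0.0]
contact_force: [0.3, 0.5, -0.5]
gripper_width: 0.0
grasp_force: 0.0
```

```bash
python3 - <<'E'
from h import *
def tri(a,b):
    o1,d1=ray('top',*a);o2,d2=ray('scene',*b)
    t=np.linalg.lstsq(np.c_[d1,-d2],o2-o1,rcond=None)[0]
    p,q=o1+d1*t[0],o2+d2*t[1];return ((p+q)/2).round(4),np.linalg.norm(p-q).round(4)
print('edge y+',tri((152,191),(504,249)),'edge y-',tri((256,193),(389.5,236.5)))
print('hinge at z.107',atz('top',174,153.5,.107),atz('top',263,156,.107),atz('scene',498,341.5,.107),atz('scene',381,329,.107))
E
```

```text
edge y+ (array([0.5308, 0.2697, 0.1866]), np.float64(0.0007)) edge y- (array([0.5314, 0.1188, 0.1885]), np.float64(0.0021))
hinge at z.107 [0.61719056 0.26854775 0.107     ] [0.6172442  0.12023457 0.107     ] [0.62360482 0.26750827 0.107     ] [0.62650279 0.12161783 0.107     ]
```

Flap edge at (0.531, 0.195, 0.187) and hinge at x≈0.62, so it stands open about 0.73 rad. I'll push down at x≈0.54, y≈0.195.

>>> apply_moves(
  targets=[
    {"translation": [0.06,0.45,0],"twist": 0,"hand": 0},
    {"translation": [0.06,0.45,0],"twist": 0,"hand": 0},
    {"translation": [0,0.45,0],"twist": 0,"hand": 0},
    {"translation": [0,0,0],"twist": 0,"hand": 0},
    {"translation": [0,0,0.25],"twist": 0,"hand": 0},
    {"translation": [0,0,0.25],"twist": 0,"hand": 0},
    {"translation": [0,0,0.1],"twist": 0,"hand": 0},
    {"translation": [0,0,0],"twist": 0,"hand": 0},
  ],
)

```text
time: 11.25
tool_pos: [0.5392, 0.1942, 0.2088]
tool_rot: [-0.002, 0.0, 1.0, -0.001]
contact_force: [-0.6, -0.1, 0.4]
gripper_width: 0.003
grasp_force: 0.0
```

>>> apply_moves(
  targets=[
    {"translation": [0,0,0.06],"twist": 0,"hand": 0},
    {"translation": [0,0,0.06],"twist": 0,"hand": 0},
    {"translation": [0,0,0.06],"twist": 0,"hand": 0},
    {"translation": [0,0,0.06],"twist": 0,"hand": 0},
    {"translation": [0,0,0],"twist": 0,"hand": 0},
  ],
)

```text
time: 11.75
tool_pos: [0.5399, 0.1947, 0.1863]
tool_rot: [-0.001, -0.0, 1.0, -0.0]
contact_force: [1.0, -0.3, -0.1]
gripper_width: -0.0
grasp_force: 0.3
```

```bash
python3 - <<'E'
from h import *
im=save('scene','s3')[150:360,270:560]
cv2.imwrite('pics/c3.png',cv2.resize(im,(760,550),interpolation=2)[:,:,::-1])
s=state();print(s['time'],s['tool_pos'],s['contact_force'],s['grasp_force'])
E
```

```text
11.8 [0.54006415 0.19473043 0.18668169] [0.36730236 0.01564565 0.15892792] 0.014006391998009349
```

View pics/c3.png

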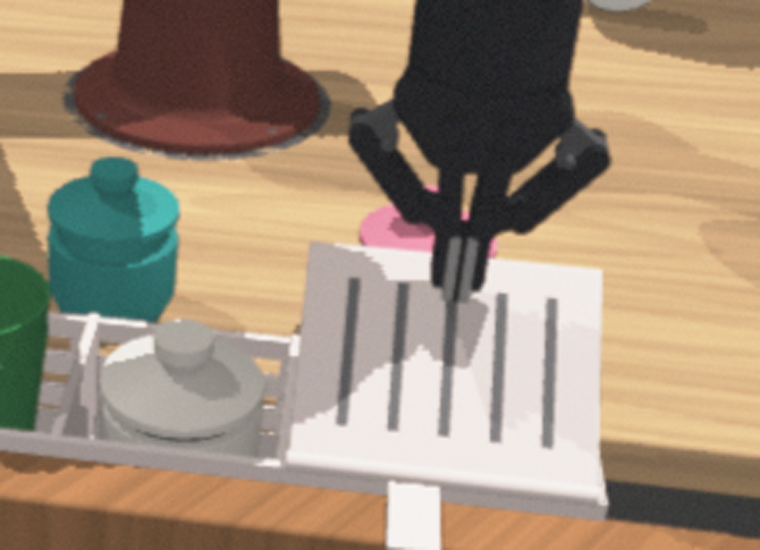

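The pot lid is seated, and the fingertips (458,295) are pushing the flap's upper face near its free edge, so it's going down. Continuing.

>>> apply_moves(
  targets=[
    {"translation": [0,0,0.08],"twist": 0,"hand": 0},
    {"translation": [0,0,0.08],"twist": 0,"hand": 0},
    {"translation": [0,0,0.08],"twist": 0,"hand": 0},
    {"translation": [0,0,0.08],"twist": 0,"hand": 0},
    {"translation": [0,0,0.08],"twist": 0,"hand": 0},
    {"translation": [0,0,0.06],"twist": 0,"hand": 0},
    {"translation": [0,0,0],"twist": 0,"hand": 0},
  ],
)

```text
time: 12.5
tool_pos: [0.5396, 0.1947, 0.1398]
tool_rot: [-0.001, -0.0, 1.0, -0.0]
contact_force: [-0.3, 0.1, -0.4]
gripper_width: -0.003
grasp_force: 0.0
```

>>> apply_moves(
  targets=[
    {"translation": [0,0,0.03],"twist": 0,"hand": 0},
    {"translation": [0,0,0.03],"twist": 0,"hand": 0},
    {"translation": [0,0,0.02],"twist": 0,"hand": 0},
    {"translation": [0,0,0],"twist": 0,"hand": 0},
  ],
)

```text
time: 12.9
tool_pos: [0.5402, 0.1948, 0.1331]
tool_rot: [-0.0, -0.0, 1.0, 0.0]
contact_force: [0.1, -0.4, 0.5]
gripper_width: -0.004
grasp_force: 0.3
```

>>> apply_moves(
  targets=[
    {"translation": [0,0,0.015],"twist": 0,"hand": 0},
    {"translation": [0,0,0.015],"twist": 0,"hand": 0},
    {"translation": [0,0,0],"twist": 0,"hand": 0},
  ],
)

```text
time: 13.2
tool_pos: [0.5403, 0.1948, 0.1302]
tool_rot: [0.0, -0.0, 1.0, 0.0]
contact_force: [-0.2, 0.2, 0.5]
gripper_width: -0.001
grasp_force: 0.4
```

>>> apply_moves(
  targets=[
    {"translation": [0,0,0.01],"twist": 0,"hand": 0},
    {"translation": [0,0,0.01],"twist": 0,"hand": 0},
    {"translation": [0,0,0],"twist": 0,"hand": 0},
  ],
)

```text
time: 13.5
tool_pos: [0.5403, 0.1948, 0.1283]
tool_rot: [0.0, -0.0, 1.0, 0.0]
contact_force: [-0.1, -0.8, 0.8]
gripper_width: 0.001
grasp_force: 0.8
```

>>> apply_moves(
  targets=[
    {"translation": [0,0,0.01],"twist": 0,"hand": 0},
    {"translation": [0,0,0],"twist": 0,"hand": 0},
  ],
)

```text
time: 13.7
tool_pos: [0.5403, 0.1948, 0.1276]
tool_rot: [0.0, -0.0, 1.0, 0.0]
contact_force: [-1.5, 0.1, 3.1]
gripper_width: -0.003
grasp_force: 1.7
```

>>> apply_moves(
  targets=[
    {"translation": [0,0,0.01],"twist": 0,"hand": 0},
    {"translation": [0,0,0],"twist": 0,"hand": 0},
  ],
)

```text
time: 13.9
tool_pos: [0.5403, 0.1949, 0.1268]
tool_rot: [0.0, -0.0, 1.0, 0.0]
contact_force: [-2.6, 0.2, 5.3]
gripper_width: 0.002
grasp_force: 2.8
```

The flap is at its stop (force rising at z≈0.128). I'll lift off, retreat, and check.

>>> apply_moves(
  targets=[
    {"translation": [0,0,-0.08],"twist": 0,"hand": 0},
    {"translation": [0,0,-0.3],"twist": 0,"hand": 0},
    {"translation": [0,0,-0.45],"twist": 0,"hand": 0},
    {"translation": [0,0,-0.45],"twist": 0,"hand": 0},
    {"translation": [0.25,0.4,0],"twist": 0,"hand": 0},
    {"translation": [0.25,0.4,0],"twist": 0,"hand": 0},
    {"translation": [0.25,0.4,0],"twist": 0,"hand": 0},
    {"translation": [0.25,0.4,0],"twist": 0,"hand": 0},
  ],
)

```text
time: 14.7
tool_pos: [0.4393, 0.3559, 0.2545]
tool_rot: [0.0, 0.0, 1.0, 0.0]
contact_force: [-0.1, 0.4, 0.0]
gripper_width: 0.003
grasp_force: 0.0
```

>>> apply_moves(
  targets=[
    {"translation": [0.25,0.4,0],"twist": 0,"hand": 0},
    {"translation": [0.25,0.4,0],"twist": 0,"hand": 0},
    {"translation": [0,0,0],"twist": 0,"hand": 0},
    {"translation": [0,0,0],"twist": 0,"hand": 0},
    {"translation": [0,0,0],"twist": 0,"hand": 0},
  ],
)

```text
time: 15.2
tool_pos: [0.3907, 0.4341, 0.2541]
tool_rot: [0.0, 0.0, 1.0, -0.0]
contact_force: [-0.2, -0.4, -0.3]
gripper_width: -0.004
grasp_force: 0.0
```

```bash
python3 - <<'E'
from h import *
a=save('scene','s4')[190:360,110:530];b=save('top','t4')[130:260,140:500]
cv2.imwrite('pics/c4.png',np.vstack([cv2.resize(a,(740,300)),cv2.resize(b,(740,267))])[:,:,::-1])
s=state();print(s['time'],s['tool_pos'],s['contact_force'])
E
```

```text
15.3 [0.39109936 0.4337322  0.25422639] [ 0.78304715 -0.29495421  0.27440127]
```

View pics/c4.png

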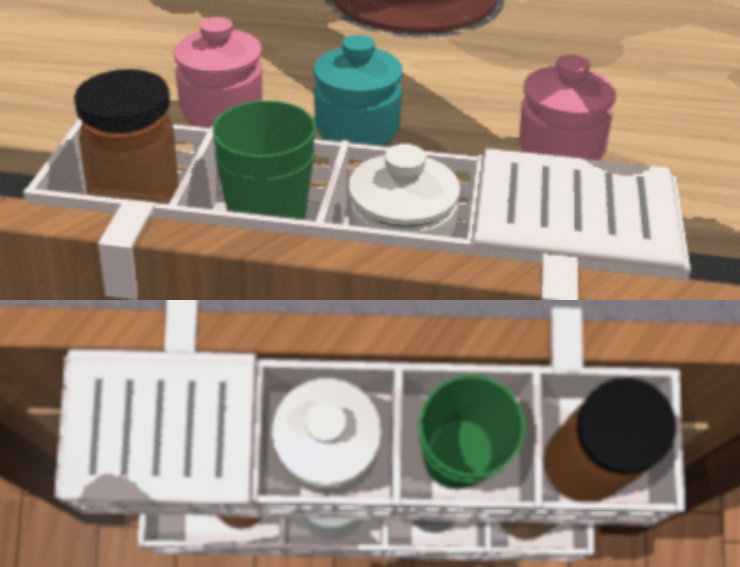

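The flap lies flat over its pocket (580,205), both lids are down, and the jar, pot and cups are upright and where they were. The arm is clear.

```bash
python3 -c "
from plant import *
print(job_done())"
```

```text
the job is handed in; nothing more can be done
None
```

The job is handed in: I pressed the jar lid home, then the pot lid, then shut the flap, never reading more than about 8 N; the cups look unmoved, the spoon lies out of sight under the flap, and the arm is clear (no verdict was returned).

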